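# Fold out the stand's leg and hang up the stirrer caddy

## Task

Set up the little hook stand on the coffee bar: first push its folding prop leg all the way out until it meets its stop, then hang the orange stirrer caddy on the hook by the middle of its handle so that it hangs level and free. Leave the leg fully out, and leave the black caddy, the milk jug and the stack of cups where they stand.

Things in the scene. Friction and masses are not known exactly. Their poses are not given: they have to be found in the camera images.
- stand: Fixed hook stand, dark wood base 70 (x) x 140 (y) x 30 mm high with a steel post (radius 8 mm) under the hook strip, whose top is 195 mm above the table, at its middle. Origin: on the table at the post's axis; z up. The hook points from the post along this body's -x (towards the robot at yaw 0). Position and yaw vary.
- hook_seat (a point): The place on the hook where the handle is to rest: on top of the level hook bar (flat steel strip 30 mm wide, 6 mm thick), 70 mm out from the post axis, 195 mm above the table. Axes as the stand's: the bar runs along x, the post lies to +x.
- hook_tip (a point): Free end of the hook, 125 mm out from the post axis. The level bar ends 105 mm out and from there the strip slopes up at about 42 degrees to this end, whose top edge is 17 mm higher than the top of the bar (212 mm above the table). The handle has to pass over this end before it is lowered on to the bar.
- prop_leg (a joint): Angle of the prop leg, rad. 0: folded along the front (-x) face of the base, pointing to the stand's -y; it grows as the leg swings clockwise seen from above, its tip moving towards the stand's -x, up to the stop at 1.45 (fully out, pointing nearly to the stand's -x). Starts between 0 and 0.45. A slightly stiff hinge (about 0.1 N m), stays where it is left.
- leg_hinge (a point): On the leg's upright hinge axis, 45 mm in front (-x) and 55 mm to the +y side of the stand's origin, 21 mm above the table. Turns with the leg: its -y points along the leg to the tip, its +x is the leg's rear side, where one pushes to swing it out.
- leg_tip (a point): End of the leg, at mid height and mid thickness, 190 mm from the hinge axis. The leg is a flat aluminium bar on edge, 12 mm thick, from 4 to 40 mm above the table, with a yellow end. The folded leg sticks out 65 mm past the -y end of the base, so that its end can be pushed from behind.
- caddy_handle (a point): Centre of the wooden strap handle of the orange caddy (loose, 0.2 to 0.42 kg). The strap runs straight along this point's y, 10 mm thick (x), 26 mm high (z, 13 mm up and down from here), about 104 mm clear length between two uprights at y = +-56 mm. The caddy stands upright: an open tray 80 (x) x 120 (y) x 50 mm high, filled with wooden stirrers, its underside 138 mm below this point; the opening between tray and strap is 75 mm high. Symmetric under a half turn about z.
- black_caddy_handle (a point): Same point on the black caddy with a steel strap, same shape and size: a bystander. The two caddies may stand in each other's place.
- milk_jug_mid (a point): Middle of a steel milk jug, 100 mm high, 94 mm across, handle to its +y reaching 75 mm from its axis: a bystander, 50 mm above the table.
- cup_stack_mid (a point): Middle of a stack of orange paper cups, 130 mm high, 77 mm across: a bystander, 65 mm above the table.
Mind the look-alikes: they are no part of the job. What is shaped like the part that bears caddy_handle but green or yellow is not meant.

How it is judged:
On the way, in this order (a step that is already met when the one before it is completed fails the run):
1. the prop leg is pushed out to its stop (value of joint prop_leg above 1.38 rad), for 0.2 s.
2. the orange caddy's handle rests on the hook (x of caddy_handle in the frame of hook_seat between -0.045 and 0.045 m and y of caddy_handle in the frame of hook_seat between -0.03 and 0.03 m and z of caddy_handle in the frame of hook_seat between -0.002 and 0.03 m and angle between caddy_handle's own z axis and vertical below 0.3 rad), for 0.2 s.
At the end, for the whole second after the job is handed in: Prop leg above 1.38 rad; caddy let go, its handle centre within 45 mm of the hook seat along the bar, 30 mm across it, and -2 to 30 mm above the seat (13 mm at rest), caddy tilted under 0.3 rad; black caddy, jug and cups moved less than 50 mm (all of step 2 and value of joint prop_leg above 1.38 rad); the robot touches nothing.
It fails at once if the black caddy is moved by more than 50 mm (distance of black_caddy_handle from where it was at the start of the episode above 0.05 m).
It fails at once if the milk jug is moved by more than 50 mm (distance of milk_jug_mid from where it was at the start of the episode above 0.05 m).
It fails at once if the cup stack is moved by more than 50 mm (distance of cup_stack_mid from where it was at the start of the episode above 0.05 m).
It also fails if it takes over 64 s, if anything falls off the work surface, if the arm or the gripper's body presses on something with over 40 N, if the wrist force passes 120 N, or if a joint passes its speed limit or range.

## Robot

A 6-joint arm with a two-finger parallel gripper is mounted at the origin on the work surface. World frame = base frame: x ahead of the robot, y to its left, z up, the work surface at z = 0. Lengths are in m, angles in rad, forces in N, time in s.
With the tool pointing down it reaches from about 0.325 to 0.9 m from the base axis. Payload 6.1 kg.
Tool frame: the origin (TCP) lies at the very end of the fingers, on their centre line; the grasp point (between the pads) lies 19 mm behind it; z points along the fingers, y is the direction in which the jaws open and shut (so a half turn about z gives the same grasp; the last joint's range is limited). The gripper opens to 85 mm and grips with 20 to 120 N. Pads are 22 mm wide; open, the fingers measure 114 mm over their backs; the gripper's body (76 mm by 85 mm) begins 54 mm behind the grasp point. The pads swing forward as they close: fully open they stand 13 mm farther back than shut.
Start: joints at [1.127, 0.22, 1.526, -0, 1.395, -0.126], TCP at [0.195, 0.594, 0.231] pointing down, gripper open.
Joint ranges: [-2.98, 2.98], [-0.91, 2.08], [0.09, 2.57], [-1.24, 4.39], [0.2, 2.65], [-2.68, 2.68]. Speed limits (rad/s): [2.57, 2.57, 3.01, 3.14, 3.14, 3.14].

## Interface

Orientations are given as a 3x3 rotation matrix whose columns are the frame's x, y, z axes.
In Python, from rig import manip, read_camera, spotter gives the robot as it stands.
- The arm moves only by the shell command python3 -m crank 'ROWS' [OPENING] [FORCE]. ROWS is JSON, a list of rows, each a list of 6 numbers: the shift along the world's x, y, z in m, then the turn, a rotation vector about the world's x, y, z in degrees. A call has exactly 8 rows; each row shifts and turns the commanded pose from where the row before left it; what a row does not reach is not made up. A row lasts 1/10 s, in which the tool goes at most 50 mm and 8.59 degrees, less where a joint would pass 70% of its speed; a pose out of reach is approached as far as the arm can. A call with a gripper value outside its range is refused whole. OPENING is the finger opening in m, from 0 to 0.0854, set as the call begins (- or left out, the last holds). The fingers move at their own pace and stop on an object; FORCE is the grip in N (left out, the last holds). Time passes only in rows, so rows that do not move let the fingers close, or fill a call up. It gives the time, the measured TCP pose, the force and the opening at its end, in the units of the state.
- manip.get_state(): the state, without advancing time (a new reading comes with each control period).
- read_camera(name): name is "scene" or "top"; returns a dict with "color" (480x640x3 uint8, red, green, blue), "z_map" (480x640 float32, m along the optical axis (not along the pixel's ray), 0 where there is no reading), "vertical_fov" (degrees; the focal length in pixels is half the picture's height over the tangent of half this angle, whatever the lens; pixels are square), "cx", "cy" (the principal point, pixels), "position" and "attitude" of the camera in the world. Camera axes: x right, y up, looking along -z (the intrinsics and any distortion apply to the point x, -y, -z); pixel columns grow to the right and rows downward; lengths in m; the calibration is good to about 2 mm. A picture is of the moment at which its call begins.
- manip.job_done(): hands the job in, once; it reports no verdict.
Trained networks look in a picture, given as the dict that the camera call returned (one of the last four; its "shot" number tells which), for a name from the list of things; names that differ only in an ending like _2 or _b are one class to them, and where a whole thing is asked for, a point or a joint stands for the part that bears it (a point fixed in the world has none). Each returns a list of dicts, best first, with "conf" (0 to 1); they miss things now and then, are a little off and sometimes report something else, mostly with a low value. They report only what shows in the picture. A call takes as long as a camera call. They do not tell look-alikes from the thing itself.
- spotter.outline_of(name, picture): "pixels" (480x640 bool, what is visible of it) and "position" ([column, row] in pixels, amid what is visible of it).
- spotter.spot_point(name, picture): "position" ([column, row] in pixels: a listed point, or the origin of a listed thing).
The state is a dict: "time_s": time; "joints": joint angles; "joint_velocities": joint speeds; "joint_efforts": joint torques, N m; "tcp_pos": TCP position; "tcp_rot": TCP orientation; "contact_force": force on the tool from outside, world axes, zero at the start; "wrist_torque": the same for the moment, N m; "finger_gap": finger opening in m.
Only numpy, scipy, OpenCV 4.12 (cv2) and the standard library are available. Lean on these libraries where they do the work, as an engineer would, in place of code of your own. Each camera call takes 0.05 s, during which the arm holds its last target.

## Working session

There is one attempt and no reset: what is moved stays moved. The work goes in short steps, Python scripts to look and compute and a shell command to move; the robot and the scene stay as the last step left them, time stands still between calls to the robot, and variables do not carry over. Pictures are saved under pics/ and viewed, and the job is handed in when it is done.

```bash
ls; mkdir -p pics; cat > h.py <<'E'
import numpy as np, cv2
from rig import manip, read_camera, spotter
def save(n,img): cv2.imwrite('pics/'+n,cv2.cvtColor(img,cv2.COLOR_RGB2BGR))
def px2w(p,u,v,z=None):
    """z: depth override"""
    f=240/np.tan(np.radians(p['vertical_fov'])/2)
    d=z if z is not None else p['z_map'][int(round(v)),int(round(u))]
    c=np.array([(u-p['cx'])/f*d,-(v-p['cy'])/f*d,-d])
    return np.array(p['position'])+np.array(p['attitude'])@c
def ray_at(p,u,v,h):
    o=np.array(p['position']);q=px2w(p,u,v,1.0);d=q-o
    return o+d*(h-o[2])/d[2]
def cloud(p):
    f=240/np.tan(np.radians(p['vertical_fov'])/2)
    v,u=np.mgrid[0:480,0:640];d=p['z_map']
    c=np.stack([(u-p['cx'])/f*d,-(v-p['cy'])/f*d,-d],-1)
    return c@np.array(p['attitude']).T+np.array(p['position'])
E
python3 - <<'E'
from h import *
for n in('scene','top'):
    p=read_camera(n);save(n+'0.png',p['color']);print({k:(v if not hasattr(v,'shape') or v.size<10 else v.shape) for k,v in p.items()})
    for k in ['stand','hook_seat','hook_tip','leg_hinge','leg_tip','caddy_handle','black_caddy_handle','milk_jug_mid','cup_stack_mid']:
        for r in spotter.spot_point(k,p)[:3]:
            u,v=r['position'];print(n,k,round(r['conf'],2),np.round(r['position']),px2w(p,min(max(u,0),639),min(max(v,0),479)).round(3))
s=manip.get_state();print(s['tcp_pos'],s['tcp_rot'],s['finger_gap'],s['time_s'])
E
```

```text
pics
{'color': (480, 640, 3), 'z_map': (480, 640), 'vertical_fov': 48.57090900118758, 'cx': 325.8094137395028, 'cy': 224.39680822381436, 'position': array([1.55830869, 0.8627296 , 1.02311754]), 'attitude': array([[-0.64804959, -0.4097019 ,  0.6420094 ],
       [ 0.76158316, -0.34332463,  0.54965379],
       [-0.00477657,  0.84514647,  0.53451345]]), 'shot': 1}
scene stand 0.98 [368. 326.] [0.677 0.256 0.028]
scene hook_seat 0.65 [389. 262.] [0.596 0.257 0.194]
scene hook_tip 0.88 [405. 250.] [0.539 0.268 0.208]
scene hook_tip 0.21 [240. 210.] [ 0.608 -0.318  0.139]
scene leg_hinge 0.82 [393. 325.] [0.633 0.308 0.03 ]
scene leg_tip 0.9 [369. 284.] [0.663 0.242 0.154]
scene caddy_handle 0.72 [296. 185.] [ 0.353 -0.31   0.129]
scene caddy_handle 0.7 [467. 245.] [0.332 0.351 0.15 ]
scene caddy_handle 0.65 [322. 207.] [ 0.244 -0.281 -0.001]
scene black_caddy_handle 0.98 [241. 212.] [ 0.613 -0.308  0.138]
scene milk_jug_mid 0.6 [263. 275.] [ 0.76  -0.058  0.09 ]
scene cup_stack_mid 0.81 [435. 327.] [0.636 0.429 0.098]
scene cup_stack_mid 0.53 [318. 210.] [ 0.452 -0.118  0.142]
scene cup_st
[... 648 characters left out ...]
eg_hinge 0.79 [206. 220.] [0.574 0.251 0.199]
top leg_tip 0.91 [261. 257.] [0.515 0.143 0.023]
top leg_tip 0.55 [438. 215.] [ 0.594 -0.319  0.141]
top caddy_handle 0.77 [167. 330.] [0.319 0.348 0.15 ]
top caddy_handle 0.74 [441. 315.] [ 0.343 -0.309  0.151]
top caddy_handle 0.72 [367. 277.] [ 0.437 -0.133  0.155]
top black_caddy_handle 0.59 [439. 214.] [ 0.595 -0.319  0.152]
top milk_jug_mid 0.9 [345. 174.] [ 0.756 -0.092  0.004]
top cup_stack_mid 0.9 [158. 218.] [0.601 0.393 0.132]
[0.19527795 0.59370145 0.23132542] [[-9.49930126e-01  3.12462406e-01  1.61015942e-05]
 [ 3.12462406e-01  9.49930126e-01  3.05550395e-05]
 [-5.74808828e-06  3.40562954e-05 -9.99999999e-01]] 0.08533928314789042 1.0
```

View pics/scene0.png

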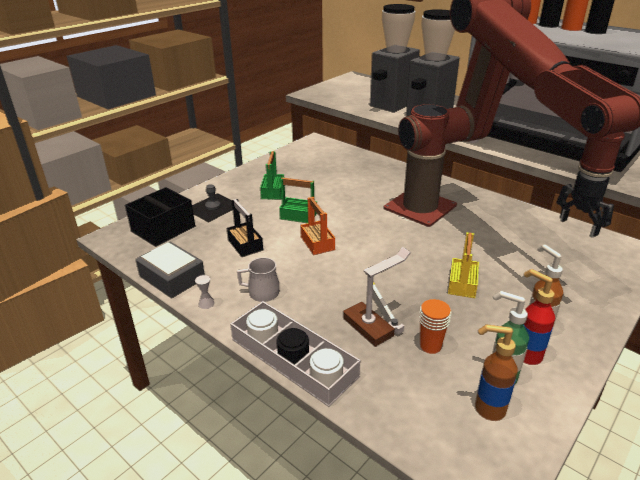

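View pics/top0.png

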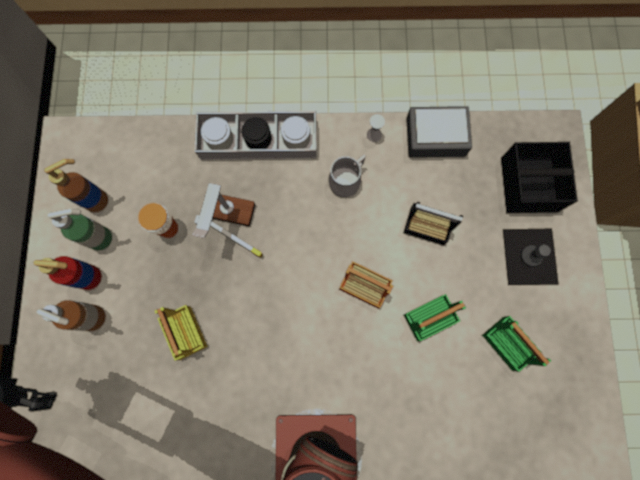

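Scene: the orange caddy is at scene (318,235) and top (366,285). The look-alikes are green ones at top (434,318) and (516,345), a yellow one at (180,330), and the black caddy at (433,222). The stand is at top (230,208), its leg tip at (258,252), and the cups at (158,220). The orange one at top (366,285) matches the description, so I'll check it in a crop and measure it.

```bash
python3 - <<'E'
from h import *
P={n:read_camera(n) for n in('scene','top')}
a=P['scene']['color'][180:270,270:390];b=P['top']['color'][240:330,310:430]
c=P['top']['color'][170:270,180:290];d=P['scene']['color'][240:350,330:440]
R=lambda i:cv2.resize(i,(390,290),interpolation=cv2.INTER_CUBIC)
save('crop1.png',np.vstack([np.hstack([R(a),R(b)]),np.hstack([R(d),R(c)])]))
for n,p in P.items():
    W=cloud(p);ok=p['z_map']>0
    # orange caddy region
    def roi(cx,cy,r,z0,z1): return ok&(np.hypot(W[...,0]-cx,W[...,1]-cy)<r)&(W[...,2]>z0)&(W[...,2]<z1)
    for nm,cx,cy,r,z0,z1 in [('strap',.42,-.12,.1,.13,.175),('hook',.58,.26,.11,.180,.225),('leg',.56,.2,.16,.012,.055),('cup',.6,.4,.07,.11,.16),('blackstrap',.6,-.32,.1,.13,.175)]:
        m=roi(cx,cy,r,z0,z1);q=W[m]
        if len(q)<5: print(n,nm,len(q));continue
        if nm=='strap': 
            pass
        xy=q[:,:2];mu=xy.mean(0);e,v=np.linalg.eigh(np.cov(xy.T));a=v[:,1]
        t=(xy-mu)@a;s=(xy-mu)@v[:,0]
        print(n,nm,len(q),'mid',mu.round(4),'axis',np.degrees(np.arctan2(a[1],a[0])).round(1),'t',t.min().round(3),t.max().round(3),'s',s.min().round(3),s.max().round(3),'z',q[:,2].min().round(3),np.median(q[:,2]).round(3),q[:,2].max().round(3), 'midext',(mu+a*(t.min()+t.max())/2).round(4))
    m=roi(.55,.2,.2,.008,.06);q=W[m]
    print(n,'table z',np.median(W[roi(.45,.1,.05,-.05,.05)][:,2]))
    # yellow tip
    C=p['color'].astype(int);y=(C[...,0]>170)&(C[...,1]>150)&(C[...,2]<90)&roi(.52,.15,.06,0,.06)
    print(n,'yellow',y.sum(),W[y].mean(0) if y.any() else '',[np.ptp(W[y][:,i]) for i in range(3)] if y.any() else '')
    # post column
    m=roi(.66,.24,.05,.06,.16);print(n,'post',m.sum(),W[m].mean(0) if m.any() else '', W[m].min(0),W[m].max(0))
    m=roi(.66,.24,.12,.022,.034);q=W[m]
    # wood: red-brown
    w=m&(C[...,0]>C[...,2]+25);print(n,'base',w.sum(),cv2.minAreaRect(W[w][:,:2].astype(np.float32)))
E
```

```text
scene strap 158 mid [ 0.4426 -0.1322] axis 64.4 t -0.071 0.06 s -0.011 0.014 z 0.13 0.144 0.153 midext [ 0.4402 -0.1373]
scene hook 472 mid [0.6024 0.2549] axis 166.9 t -0.07 0.068 s -0.015 0.019 z 0.18 0.193 0.212 midext [0.6033 0.2547]
scene leg 1342 mid [0.6444 0.2483] axis 68.7 t -0.12 0.07 s -0.059 0.078 z 0.012 0.028 0.054 midext [0.6353 0.225 ]
scene cup 611 mid [0.6144 0.4124] axis -161.4 t -0.032 0.048 s -0.037 0.038 z 0.11 0.127 0.133 midext [0.607  0.4099]
scene blackstrap 156 mid [ 0.6079 -0.3113] axis 71.9 t -0.073 0.06 s -0.01 0.013 z 0.13 0.144 0.153 midext [ 0.6058 -0.3176]
scene table z -0.002391458695054083
scene yellow 1 [0.53645305 0.16897496 0.0423511 ] [np.float64(0.0), np.float64(0.0), np.float64(0.0)]
scene post 172 [0.66181726 0.24329885 0.11086624] [0.65070646 0.23371537 0.06013251] [0.66803647 0.25086785 0.1598664 ]
scene base 842 ((0.6408165693283081, 0.24708160758018494), (0.14625036716461182, 0.11844762414693832), 71.23126220703125)
top strap 291 mid [ 0.4321 -0.1398] axis 62.9 t -0.059 0.061 s -0.012 0.01 z 0.13 0.15 0.156 midext [ 0.4324 -0.1392]
top h
[... 182 characters left out ...]
7 z 0.012 0.032 0.055 midext [0.6066 0.2067]
top cup 729 mid [0.6019 0.4037] axis 45.8 t -0.035 0.041 s -0.037 0.038 z 0.11 0.13 0.137 midext [0.604  0.4059]
top blackstrap 337 mid [ 0.5974 -0.3206] axis 71.2 t -0.06 0.06 s -0.013 0.01 z 0.13 0.149 0.157 midext [ 0.5975 -0.3203]
top table z 0.0003494274708206735
top yellow 17 [0.52784767 0.15453612 0.04101094] [np.float64(0.012178442886637608), np.float64(0.016570096220270364), np.float64(0.009761365861808535)]
top post 76 [0.64948109 0.23411178 0.10968835] [0.64576606 0.22976639 0.06342044] [0.65740537 0.24286856 0.15692015]
top base 618 ((0.6503301858901978, 0.2198651283979416), (0.1029580757021904, 0.07168063521385193), 76.81688690185547)
```

View pics/crop1.png

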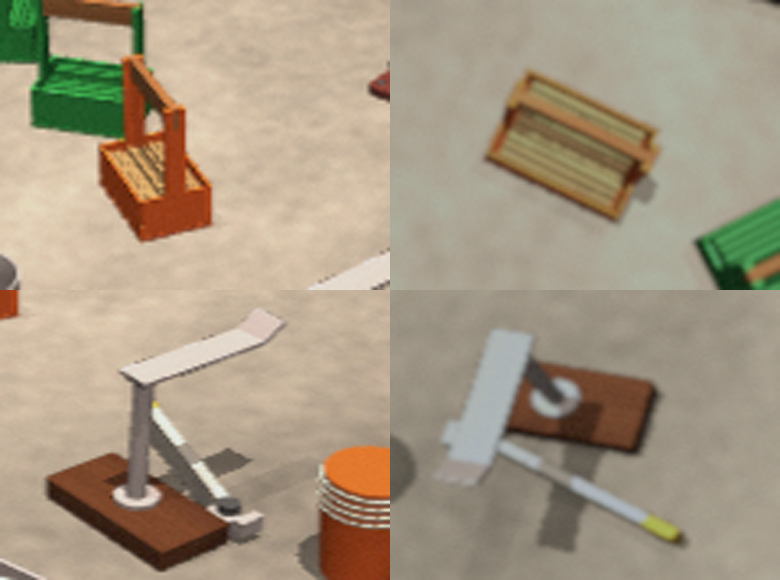

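The crop confirms the wooden-strap orange caddy. My fit gives stand origin ≈ (.655,.239) with yaw −13°, leg hinge ≈ (.624,.303), leg at about 0.35 rad, and strap centre ≈ (.435,−.138) with its axis at 63°. First I'll push the leg with closed fingers, starting from behind its tip.

```bash
python3 -m crank '[[0.025,-0.04,0,0,0,-2],[0.025,-0.04,0,0,0,-2],[0.025,-0.04,0,0,0,-2],[0.025,-0.04,0,0,0,-2],[0.025,-0.04,0,0,0,-2],[0.025,-0.04,0,0,0,-2],[0.025,-0.04,0,0,0,-2],[0.025,-0.04,0,0,0,-1]]' 0 30
python3 -m crank '[[0.021,-0.018,0,0,0,0],[0.021,-0.018,0,0,0,0],[0.021,-0.018,0,0,0,0],[0.022,-0.018,0,0,0,0],[0.022,-0.018,0,0,0,0],[0.022,-0.018,0,0,0,0],[0.022,-0.018,0,0,0,0],[0.022,-0.018,0,0,0,0]]'
python3 -m crank '[[0,0,-0.03,0,0,0],[0,0,-0.04,0,0,0],[0,0,-0.04,0,0,0],[0,0,0,0,0,0],[0,0,0,0,0,0],[0,0,0,0,0,0],[0,0,0,0,0,0],[0,0,0,0,0,0]]'
python3 - <<'E'
from h import *
for n in('scene','top'):
    p=read_camera(n);save(n+'1.png',p['color'])
    i=p['color'][140:300,140:340] if n=='top' else p['color'][200:360,290:490]
    save(n+'1c.png',cv2.resize(i,(750,600)))
E
```

```text
time_s: 1.9
tcp_pos: [0.396, 0.2721, 0.2316]
tcp_rot: [[-0.836, 0.549, 0.001], [0.549, 0.836, 0.0], [-0.001, 0.001, -1.0]]
contact_force: [0.2, 0.9, -0.1]
finger_gap: -0.0001
time_s: 2.7
tcp_pos: [0.5692, 0.1288, 0.2314]
tcp_rot: [[-0.837, 0.548, 0.0], [0.548, 0.837, 0.0], [-0.0, 0.0, -1.0]]
contact_force: [0.7, -0.5, 1.4]
finger_gap: 0.0
time_s: 3.5
tcp_pos: [0.5697, 0.1299, 0.1236]
tcp_rot: [[-0.837, 0.548, 0.004], [0.548, 0.837, 0.0], [-0.003, 0.002, -1.0]]
contact_force: [0.2, -0.1, 0.0]
finger_gap: -0.0002
```

View pics/top1c.png

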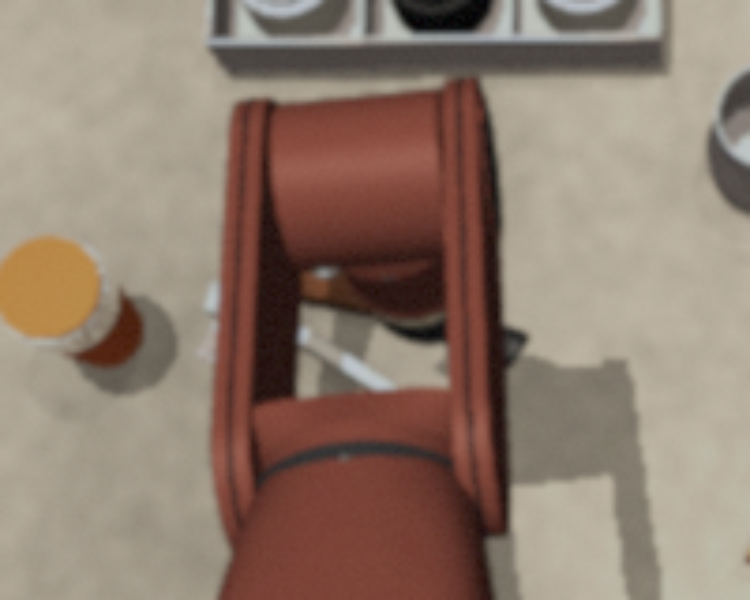

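View pics/scene1c.png

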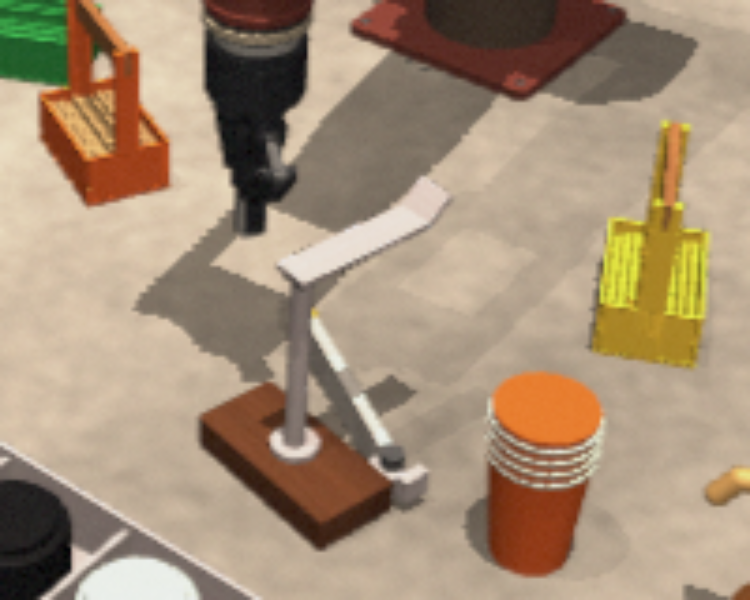

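```bash
python3 -m crank '[[0,0,-0.03,0,0,0],[0,0,-0.03,0,0,0],[0,0,-0.03,0,0,0],[0,0,-0.015,0,0,0],[0,0,0,0,0,0],[0,0,0,0,0,0],[0,0,0,0,0,0],[0,0,0,0,0,0]]'
python3 - <<'E'
import numpy as np
o=np.array([.655,.239]);y=np.radians(-13)
R=np.array([[np.cos(y),-np.sin(y)],[np.sin(y),np.cos(y)]])
h=o+R@[-.045,.055]
prev=None
for a in [.35,.5,.65,.8,.95,1.1,1.25,1.35,1.4,1.45]:
    t=y-np.pi/2-a;d=np.array([np.cos(t),np.sin(t)]);n=np.array([-d[1],d[0]])
    c=h+.172*d+.017*n
    print(a,c.round(4),np.degrees(t)%360-180, (c-prev).round(4) if prev is not None else '');prev=c
E
```

```text
time_s: 4.4
tcp_pos: [0.5698, 0.1298, 0.0182]
tcp_rot: [[-0.837, 0.548, 0.003], [0.548, 0.837, 0.0], [-0.002, 0.002, -1.0]]
contact_force: [0.6, 0.3, 0.3]
finger_gap: 0.0003
0.35 [0.544  0.1493] 56.94647717042119 
0.5 [0.5219 0.1629] 48.35211024345884 [-0.022   0.0136]
0.65 [0.5022 0.1796] 39.75774331649649 [-0.0198  0.0168]
0.8 [0.4851 0.1992] 31.163376389534136 [-0.017   0.0195]
0.95 [0.4712 0.221 ] 22.569009462571785 [-0.0139  0.0218]
1.1 [0.4607 0.2447] 13.974642535609433 [-0.0105  0.0237]
1.25 [0.4539 0.2697] 5.380275608647082 [-0.0068  0.025 ]
1.35 [0.4514 0.2868] -0.349302342661133 [-0.0025  0.0171]
1.4 [0.4508 0.2954] -3.2140913183152406 [-0.0006  0.0086]
1.45 [0.4507 0.304 ] -6.078880293969377 [-0.0002  0.0086]
```

```bash
python3 -m crank '[[-0.026,0.0195,0,0,0,0],[-0.022,0.0135,0,0,0,-8.5],[-0.02,0.017,0,0,0,-8.5],[-0.017,0.0195,0,0,0,-8.5],[-0.014,0.022,0,0,0,-8.5],[-0.0105,0.0235,0,0,0,-8.5],[0,0,0,0,0,0],[0,0,0,0,0,0]]'
python3 -m crank '[[-0.0035,0.0125,0,0,0,-4.3],[-0.0035,0.0125,0,0,0,-4.3],[-0.001,0.0085,0,0,0,-3],[-0.001,0.0085,0,0,0,-3],[0,0.004,0,0,0,-1.5],[0,0,0,0,0,0],[0,0,0,0,0,0],[0,0,0,0,0,0]]'
python3 - <<'E'
from h import *
for n in('scene','top'):
    p=read_camera(n);save(n+'2.png',p['color'])
    i=p['color'][140:300,140:340] if n=='top' else p['color'][200:360,290:490]
    save(n+'2c.png',cv2.resize(i,(750,600)))
E
```

```text
time_s: 5.2
tcp_pos: [0.4594, 0.2451, 0.0172]
tcp_rot: [[-0.251, 0.968, 0.002], [0.968, 0.251, 0.0], [-0.0, 0.002, -1.0]]
contact_force: [0.4, -0.4, 0.7]
finger_gap: 0.0002
time_s: 6.0
tcp_pos: [0.4502, 0.2901, 0.0164]
tcp_rot: [[0.031, 1.0, 0.0], [1.0, -0.031, -0.0], [-0.0, 0.0, -1.0]]
contact_force: [0.5, -0.0, -0.5]
finger_gap: 0.0002
```

View pics/scene2c.png

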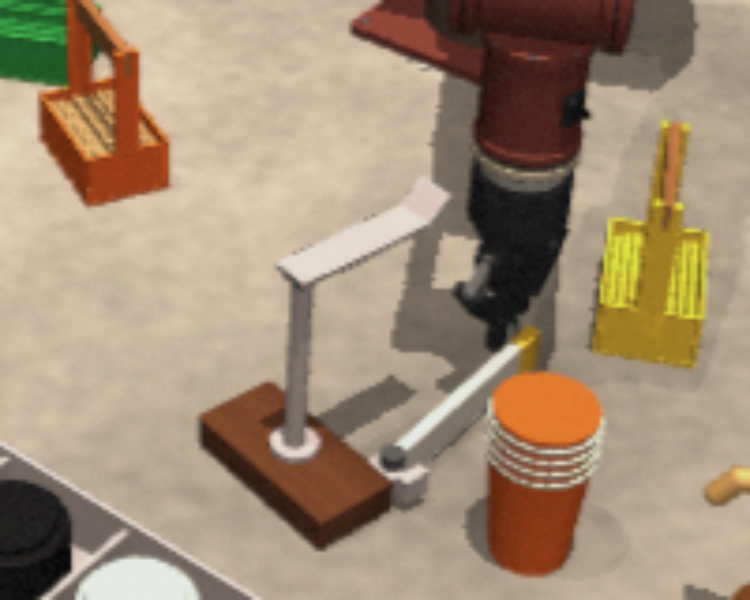

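The leg, with its yellow end at crop (530,340), is swinging and is not at the stop yet. I'll continue in small steps and watch the force.

```bash
python3 -m crank '[[0,0.002,0,0,0,-1],[0,0.002,0,0,0,-1],[0,0.002,0,0,0,-1],[0,0.002,0,0,0,-1],[0,0.002,0,0,0,0],[0,0,0,0,0,0],[0,0,0,0,0,0],[0,0,0,0,0,0]]'
python3 -m crank '[[0,0.002,0,0,0,0],[0,0.002,0,0,0,0],[0,0.001,0,0,0,0],[0,0,0,0,0,0],[0,0,0,0,0,0],[0,0,0,0,0,0],[0,0,0,0,0,0],[0,0,0,0,0,0]]'
```

```text
time_s: 6.9
tcp_pos: [0.4499, 0.3008, 0.0164]
tcp_rot: [[0.101, 0.995, 0.0], [0.995, -0.101, 0.0], [0.0, 0.0, -1.0]]
contact_force: [0.3, -0.5, -0.5]
finger_gap: 0.0002
time_s: 7.7
tcp_pos: [0.4498, 0.3057, 0.0163]
tcp_rot: [[0.101, 0.995, -0.0], [0.995, -0.101, 0.0], [0.0, -0.0, -1.0]]
contact_force: [0.4, 0.2, -0.4]
finger_gap: -0.0002
```

```bash
python3 -m crank '[[0,0.001,0,0,0,0],[0,0.001,0,0,0,0],[0,0.001,0,0,0,0],[0,0.001,0,0,0,0],[0,0,0,0,0,0],[0,0,0,0,0,0],[0,0,0,0,0,0],[0,0,0,0,0,0]]'
python3 - <<'E'
from h import *
p=read_camera('scene')
i=p['color'][230:350,340:490]; save('s3c.png',cv2.resize(i,(750,600)))
W=cloud(p)
m=(W[...,2]>.033)&(W[...,2]<.046)&(W[...,0]>.42)&(W[...,0]<.64)&(W[...,1]>.27)&(W[...,1]<.36)
q=W[m][:,:2];mu=q.mean(0);e,v=np.linalg.eigh(np.cov(q.T));print(m.sum(),mu,np.degrees(np.arctan2(v[1,1],v[0,1])),q.min(0),q.max(0))
E
```

```text
time_s: 8.5
tcp_pos: [0.4497, 0.3063, 0.0162]
tcp_rot: [[0.101, 0.995, -0.002], [0.995, -0.101, -0.006], [-0.006, -0.001, -1.0]]
contact_force: [0.2, -16.4, 7.9]
finger_gap: -0.0001
269 [0.53553271 0.31402346] 175.15706759180105 [0.4402516  0.29429348] [0.63928819 0.33262115]
```

View pics/s3c.png

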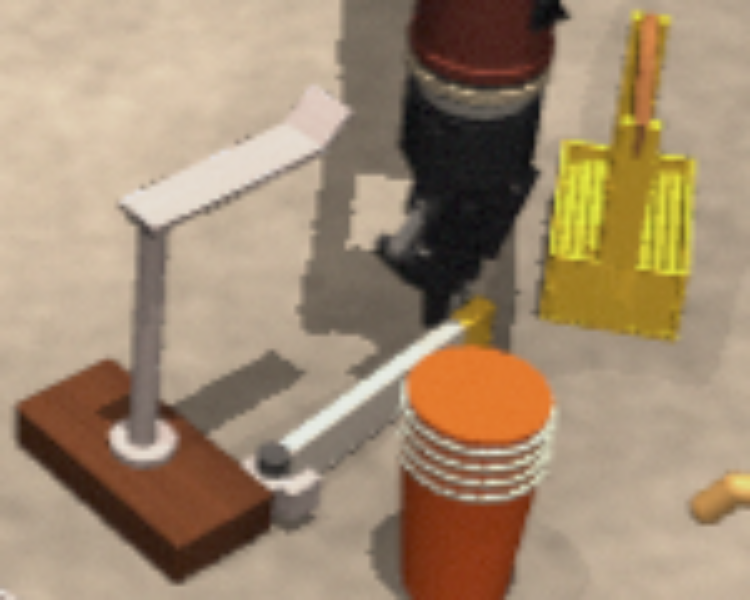

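The force jumped to 16 N at the predicted spot (y .306), and the cloud puts the leg axis at 175°, where 174° is expected at the stop. The leg is fully out. I'll retreat and go over the orange caddy.

```bash
python3 -m crank '[[0,-0.02,0,0,0,0],[-0.005,-0.03,0,0,0,0],[-0.01,-0.04,0,0,0,0],[-0.005,-0.03,0.02,0,0,0],[0,0,0.05,0,0,0],[0,0,0.05,0,0,0],[0,0,0.05,0,0,0],[0,0,0.045,0,0,0]]' 0.06
python3 -m crank '[[0,-0.04,0.01,0,0,-3],[0,-0.04,0,0,0,-3],[0,-0.04,0,0,0,-3],[0,-0.04,0,0,0,-3],[0,-0.04,0,0,0,-3],[0,-0.04,0,0,0,-3],[0,-0.04,0,0,0,-3],[0,-0.03,0,0,0,0]]'
python3 - <<'E'
from h import *
s=manip.get_state();print(s['joints'],s['tcp_pos'],np.degrees(np.arctan2(s['tcp_rot'][1][1],s['tcp_rot'][0][1])))
for n in('scene','top'):
    p=read_camera(n)
    W=cloud(p);C=p['color'].astype(int)
    m=(W[...,2]>.02)&(W[...,2]<.16)&(abs(W[...,0]-.43)<.1)&(abs(W[...,1]+.138)<.1)
    print(n,m.sum())
    q=W[m&(W[...,2]<.056)&(W[...,2]>.045)]
    if len(q)>20: print('rim',cv2.minAreaRect(q[:,:2].astype(np.float32)))
    q=W[m&(W[...,2]>.143)]
    if len(q)>5: print('strap',cv2.minAreaRect(q[:,:2].astype(np.float32)))
    i=p['color'][150:270,250:400] if n=='scene' else p['color'][220:340,290:440]
    save(n+'4c.png',cv2.resize(i,(750,600)))
    W2=(W[...,2]>.033)&(W[...,2]<.046)&(W[...,0]>.42)&(W[...,0]<.64)&(W[...,1]>.27)&(W[...,1]<.36)
    q=W[W2][:,:2];e,v=np.linalg.eigh(np.cov(q.T));print('leg',np.degrees(np.arctan2(v[1,1],v[0,1])))
E
```

```text
time_s: 9.35
tcp_pos: [0.4299, 0.1897, 0.2342]
tcp_rot: [[0.102, 0.995, 0.002], [0.995, -0.102, 0.001], [0.001, 0.002, -1.0]]
contact_force: [2.7, 0.3, -0.2]
finger_gap: 0.0598
time_s: 10.15
tcp_pos: [0.4296, -0.1224, 0.2415]
tcp_rot: [[0.453, 0.891, 0.001], [0.891, -0.453, -0.0], [-0.0, 0.001, -1.0]]
contact_force: [0.3, 1.2, 0.2]
finger_gap: 0.06
[-4.54416202e-01 -2.29330873e-01  1.95544759e+00 -6.02432818e-05
  1.41457363e+00  1.61864173e-02] [ 0.429601   -0.12241054  0.24152736] -26.963007265764986
scene 995
rim ((0.4391942322254181, -0.13556073606014252), (0.1300414651632309, 0.08246166259050369), 62.32558822631836)
strap ((0.4382770359516144, -0.13644638657569885), (0.12391862273216248, 0.021964365616440773), 63.39373779296875)
leg 173.9605022842427
top 771
rim ((0.4332689344882965, -0.13973304629325867), (0.11962375044822693, 0.07996173202991486), 63.224971771240234)
strap ((0.4329843521118164, -0.13927769660949707), (0.11935064196586609, 0.021697867661714554), 63.07837677001953)
leg 174.90773380165018
```

View pics/scene4c.png

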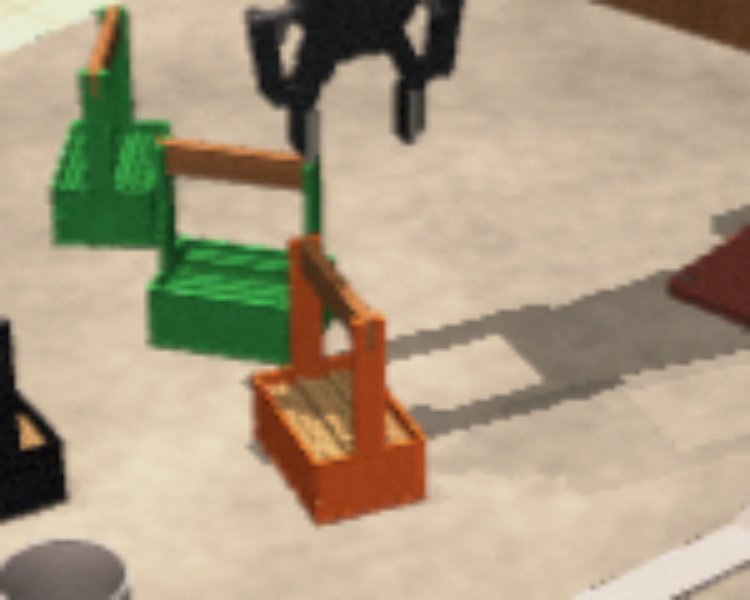

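View pics/top4c.png

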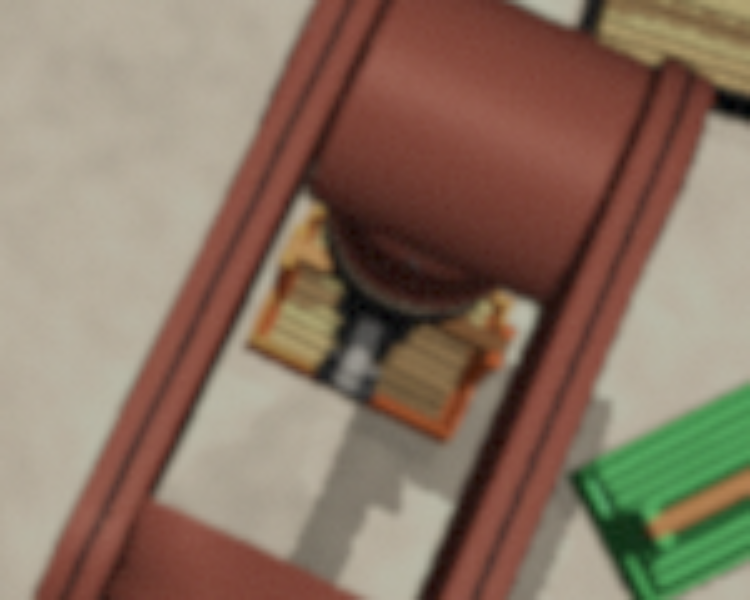

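The caddy is upright and in place, and the fingers are just above it. The two cameras average to a strap centre of (.4355,−.138). I'll align and descend.

```bash
python3 -m crank '[[0.006,-0.0155,0,0,0,0],[0,0,0,0,0,0],[0,0,-0.03,0,0,0],[0,0,-0.03,0,0,0],[0,0,-0.03,0,0,0],[0,0,-0.02,0,0,0],[0,0,0,0,0,0],[0,0,0,0,0,0]]'
python3 -m crank '[[0,0,0,0,0,0],[0,0,0,0,0,0],[0,0,0,0,0,0],[0,0,0,0,0,0],[0,0,0,0,0,0],[0,0,0,0,0,0],[0,0,0,0,0,0],[0,0,0,0,0,0]]' 0 50
python3 -m crank '[[0,0,0.01,0,0,0],[0,0,0.02,0,0,0],[0,0,0.03,0,0,0],[0,0,0.03,0,0,0],[0,0,0.03,0,0,0],[0,0,0,0,0,0],[0,0,0,0,0,0],[0,0,0,0,0,0]]'
python3 - <<'E'
from h import *
for n in('scene','top'):
    p=read_camera(n)
    W=cloud(p)
    i=p['color'][130:270,250:425] if n=='scene' else p['color'][200:340,290:465]
    save(n+'5c.png',cv2.resize(i,(750,600)))
E
```

```text
time_s: 11.05
tcp_pos: [0.436, -0.1351, 0.1316]
tcp_rot: [[0.45, 0.893, -0.0], [0.893, -0.45, 0.0], [0.0, -0.001, -1.0]]
contact_force: [1.0, -0.2, 0.3]
finger_gap: 0.0602
time_s: 11.85
tcp_pos: [0.4363, -0.136, 0.1322]
tcp_rot: [[0.451, 0.892, 0.001], [0.892, -0.451, -0.0], [0.0, 0.001, -1.0]]
contact_force: [-2.2, 2.0, 6.6]
finger_gap: 0.0091
time_s: 12.65
tcp_pos: [0.4347, -0.1353, 0.2492]
tcp_rot: [[0.451, 0.892, -0.003], [0.892, -0.451, 0.002], [0.0, -0.003, -1.0]]
contact_force: [0.1, 0.2, -3.4]
finger_gap: 0.0086
```

View pics/scene5c.png

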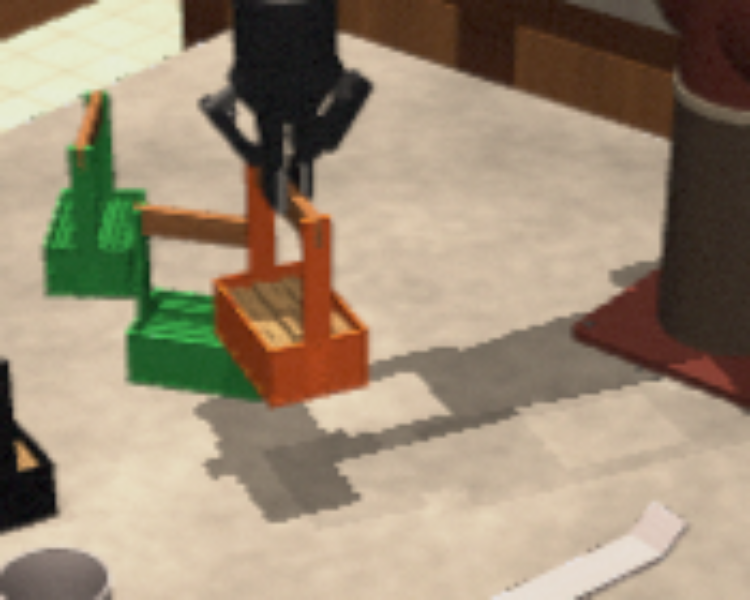

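The caddy is held level at its middle. I'll carry it to a point in front of the hook, turning it +14° to align.

```bash
python3 -m crank '[[0,0.01,0.01,0,0,1],[0,0.02,0.01,0,0,2],[0,0.03,0.015,0,0,2],[0.002,0.035,0.01,0,0,2],[0.002,0.035,0,0,0,2],[0.003,0.035,0,0,0,2],[0.003,0.035,0,0,0,2],[0.003,0.035,0,0,0,1]]'
python3 -m crank '[[0.002,0.035,0,0,0,0],[0.002,0.035,0,0,0,0],[0.002,0.035,0,0,0,0],[0.003,0.035,0,0,0,0],[0.002,0.03,0,0,0,0],[0.001,0.015,0,0,0,0],[0,0,-0.02,0,0,0],[0,0,-0.025,0,0,0]]'
python3 -m crank '[[0,0,0,0,0,0],[0,0,0,0,0,0],[0,0,0,0,0,0],[0,0,0,0,0,0],[0,0,0,0,0,0],[0,0,0,0,0,0],[0,0,0,0,0,0],[0,0,0,0,0,0]]'
cat > look.py <<'E'
from h import *
import sys
t=sys.argv[1]
s=manip.get_state();print(s['tcp_pos'],np.degrees(np.arctan2(s['tcp_rot'][1][1],s['tcp_rot'][0][1])))
for n in('scene','top'):
    p=read_camera(n)
    W=cloud(p);C=p['color'].astype(int)
    i=p['color'][170:350,320:520] if n=='scene' else p['color'][150:330,120:320]
    save(n+t+'.png',cv2.resize(i,(660,594)))
    m=(W[...,2]>.17)&(W[...,2]<.225)&(W[...,0]>.5)&(abs(W[...,1]-.255)<.06)&(C.max(-1)-C.min(-1)<30)&(C.min(-1)>100)
    print(n,'hook',cv2.minAreaRect(W[m][:,:2].astype(np.float32)) if m.sum()>10 else m.sum())
    o=(C[...,0]>C[...,2]+60)&(W[...,2]>.05)&(abs(W[...,0]-s['tcp_pos'][0])<.12)&(abs(W[...,1]-s['tcp_pos'][1])<.1)
    q=W[o]
    if len(q)>10: print(n,'orange',q.min(0).round(3),q.max(0).round(3))
E
python3 look.py 6
```

```text
time_s: 13.55
tcp_pos: [0.4483, 0.1013, 0.2966]
tcp_rot: [[0.219, 0.976, -0.0], [0.976, -0.219, 0.0], [0.0, -0.0, -1.0]]
contact_force: [-0.1, -0.3, -2.5]
finger_gap: 0.0086
time_s: 14.35
tcp_pos: [0.4612, 0.2852, 0.2522]
tcp_rot: [[0.22, 0.976, 0.002], [0.976, -0.22, 0.001], [0.001, 0.002, -1.0]]
contact_force: [0.7, -0.1, -2.8]
finger_gap: 0.0081
time_s: 15.15
tcp_pos: [0.4608, 0.2842, 0.2514]
tcp_rot: [[0.222, 0.975, 0.0], [0.975, -0.222, 0.0], [0.0, 0.0, -1.0]]
contact_force: [-0.3, -0.5, -4.1]
finger_gap: 0.0088
[0.46080069 0.28417789 0.25138512] -12.811477733065885
scene hook ((0.6036557555198669, 0.25465235114097595), (0.03438444063067436, 0.136674702167511), 75.2789535522461)
scene orange [0.341 0.184 0.05 ] [0.579 0.384 0.649]
top hook ((0.5989832878112793, 0.25094839930534363), (0.032460663467645645, 0.13899444043636322), 76.03958892822266)
top orange [0.341 0.184 0.13 ] [0.51  0.346 0.653]
```

View pics/scene6.png

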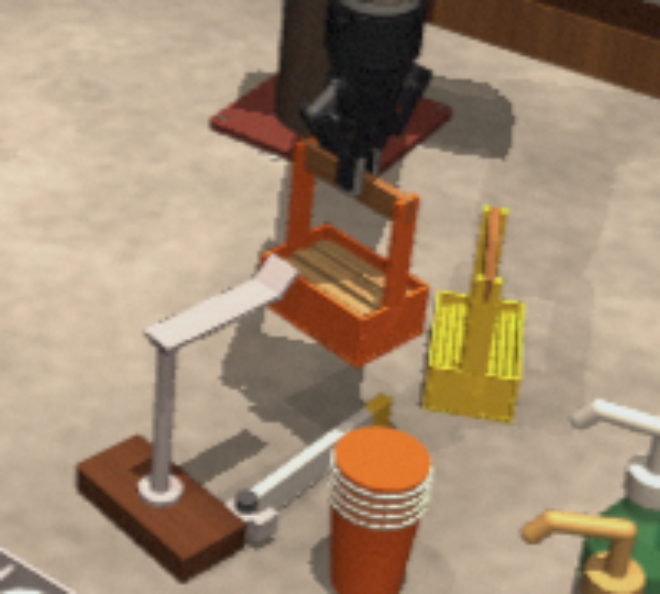

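View pics/top6.png

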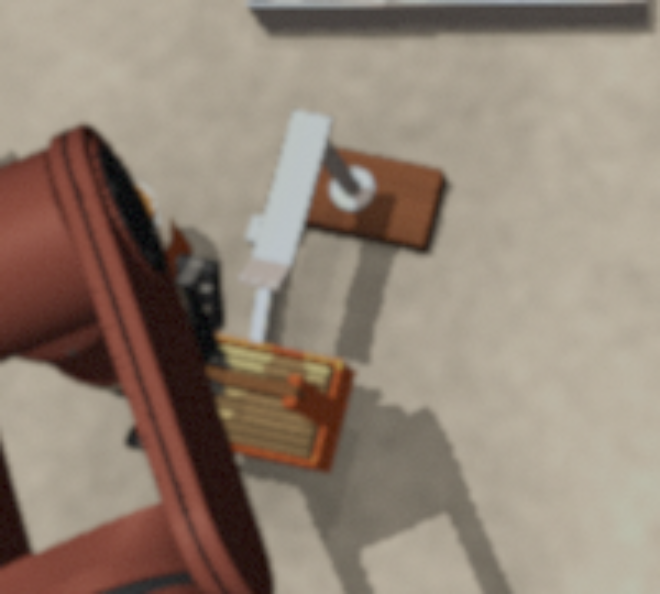

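The caddy is level, aligned with the bar and in front of the hook tip (crop (280,275)), and the leg is still out. I'll move in along the bar.

```bash
python3 -m crank '[[0.01,-0.0023,0,0,0,0],[0.01,-0.0022,0,0,0,0],[0.01,-0.0022,0,0,0,0],[0.01,-0.0023,0,0,0,0],[0.01,-0.0023,0,0,0,0],[0.01,-0.0022,0,0,0,0],[0,0,0,0,0,0],[0,0,0,0,0,0]]'
python3 -m crank '[[0.01,-0.0022,0,0,0,0],[0.01,-0.0022,0,0,0,0],[0.012,-0.0022,0,0,0,0],[0.012,-0.0027,0,0,0,0],[0.012,-0.0027,0,0,0,0],[0.011,-0.0023,0,0,0,0],[0,0,0,0,0,0],[0,0,0,0,0,0]]'
python3 look.py 7
```

```text
time_s: 16.05
tcp_pos: [0.5208, 0.2706, 0.251]
tcp_rot: [[0.222, 0.975, -0.001], [0.975, -0.222, -0.0], [-0.0, -0.001, -1.0]]
contact_force: [-0.4, 0.5, -3.8]
finger_gap: 0.0091
time_s: 16.85
tcp_pos: [0.5879, 0.2562, 0.2509]
tcp_rot: [[0.222, 0.975, -0.001], [0.975, -0.222, -0.0], [-0.0, -0.001, -1.0]]
contact_force: [-0.8, 0.7, -3.0]
finger_gap: 0.0089
[0.58787286 0.25624917 0.2509414 ] -12.835394188534458
scene hook ((0.6102636456489563, 0.2520183324813843), (0.032693106681108475, 0.12358647584915161), 77.5772705078125)
scene orange [0.469 0.163 0.113] [0.667 0.325 0.646]
top hook ((0.6135556697845459, 0.24832777678966522), (0.03173333778977394, 0.10825374722480774), 75.91510009765625)
top orange [0.468 0.159 0.056] [0.651 0.316 0.648]
```

View pics/scene7.png

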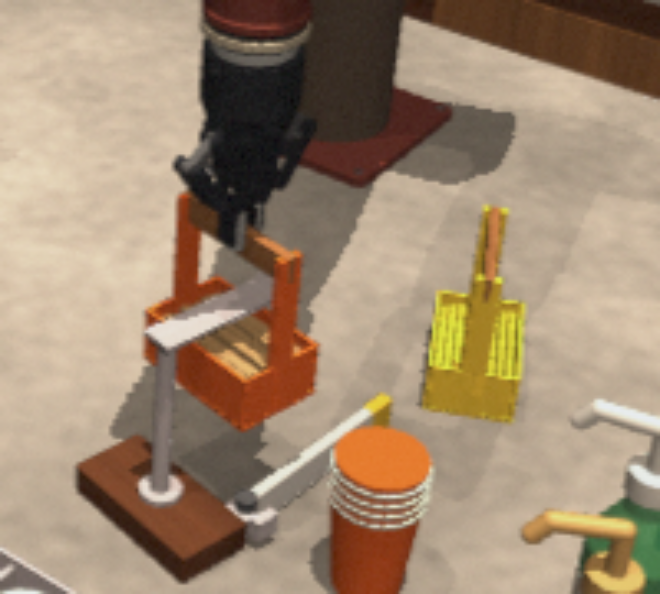

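```bash
python3 -m crank '[[0,0,-0.01,0,0,0],[0,0,-0.012,0,0,0],[0,0,-0.01,0,0,0],[0,0,-0.008,0,0,0],[0,0,-0.004,0,0,0],[0,0,-0.002,0,0,0],[0,0,0,0,0,0],[0,0,0,0,0,0]]'
python3 -m crank '[[0,0,-0.001,0,0,0],[0,0,-0.001,0,0,0],[0,0,-0.001,0,0,0],[0,0,0,0,0,0],[0,0,0,0,0,0],[0,0,0,0,0,0],[0,0,0,0,0,0],[0,0,0,0,0,0]]'
python3 look.py 8
```

```text
time_s: 17.75
tcp_pos: [0.5881, 0.2565, 0.2058]
tcp_rot: [[0.222, 0.975, 0.001], [0.975, -0.222, 0.0], [0.0, 0.001, -1.0]]
contact_force: [-0.1, -0.3, -3.2]
finger_gap: 0.0086
time_s: 18.55
tcp_pos: [0.5878, 0.2564, 0.2023]
tcp_rot: [[0.222, 0.975, -0.0], [0.975, -0.222, -0.0], [-0.0, -0.0, -1.0]]
contact_force: [-0.2, -1.2, -2.9]
finger_gap: 0.0089
[0.5877939  0.25636988 0.20231467] -12.807638869401213
scene hook ((0.6032718420028687, 0.25441116094589233), (0.03419265151023865, 0.13930654525756836), 77.62564086914062)
scene orange [0.468 0.163 0.065] [0.664 0.325 0.609]
top hook ((0.630272626876831, 0.23787838220596313), (0.028776362538337708, 0.07170893996953964), 85.88199615478516)
top orange [0.468 0.16  0.072] [0.634 0.316 0.613]
```

View pics/scene8.png

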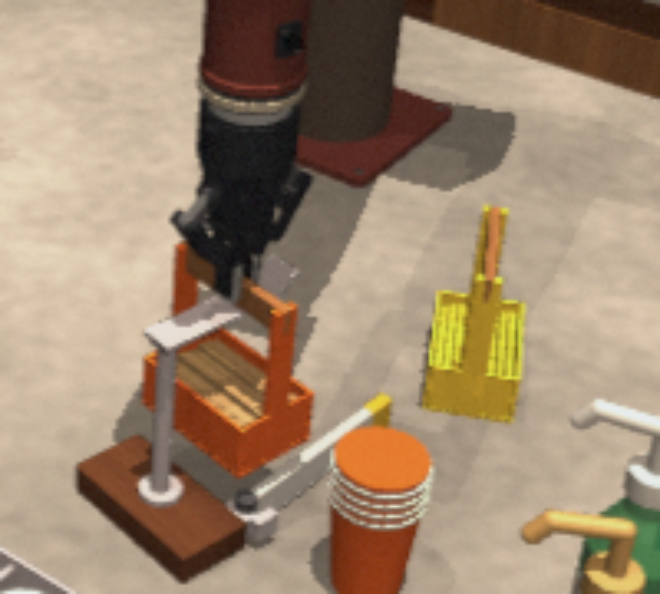

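Not quite in contact: the force reads −3 N, which is still the caddy's weight. I'll lower it further by millimetres.

```bash
python3 -m crank '[[0,0,-0.001,0,0,0],[0,0,-0.001,0,0,0],[0,0,0,0,0,0],[0,0,0,0,0,0],[0,0,0,0,0,0],[0,0,0,0,0,0],[0,0,0,0,0,0],[0,0,0,0,0,0]]'
```

```text
time_s: 19.45
tcp_pos: [0.588, 0.2564, 0.2023]
tcp_rot: [[0.222, 0.975, 0.001], [0.975, -0.222, 0.0], [0.001, 0.001, -1.0]]
contact_force: [-4.9, -1.8, 5.9]
finger_gap: 0.0084
```

Contact: z has stopped at .2023 and the force has reversed. I'll open the fingers just enough to release, then rise straight up.

```bash
python3 -m crank '[[0,0,0.001,0,0,0],[0,0,0,0,0,0],[0,0,0,0,0,0],[0,0,0,0,0,0],[0,0,0,0,0,0],[0,0,0,0,0,0],[0,0,0,0,0,0],[0,0,0,0,0,0]]' 0.028
python3 look.py 9
```

```text
time_s: 20.25
tcp_pos: [0.5878, 0.2564, 0.2012]
tcp_rot: [[0.222, 0.975, -0.0], [0.975, -0.222, -0.0], [-0.0, -0.0, -1.0]]
contact_force: [-0.1, 0.9, -0.5]
finger_gap: 0.0282
[0.58778197 0.25638051 0.20123159] -12.807728029157081
scene hook ((0.6011336445808411, 0.2556806206703186), (0.034422796219587326, 0.13912923634052277), 74.88800811767578)
scene orange [0.468 0.162 0.064] [0.664 0.325 0.61 ]
top hook ((0.630775511264801, 0.2401054948568344), (0.02806577831506729, 0.06992298364639282), 81.63329315185547)
top orange [0.468 0.16  0.07 ] [0.634 0.316 0.612]
```

View pics/scene9.png

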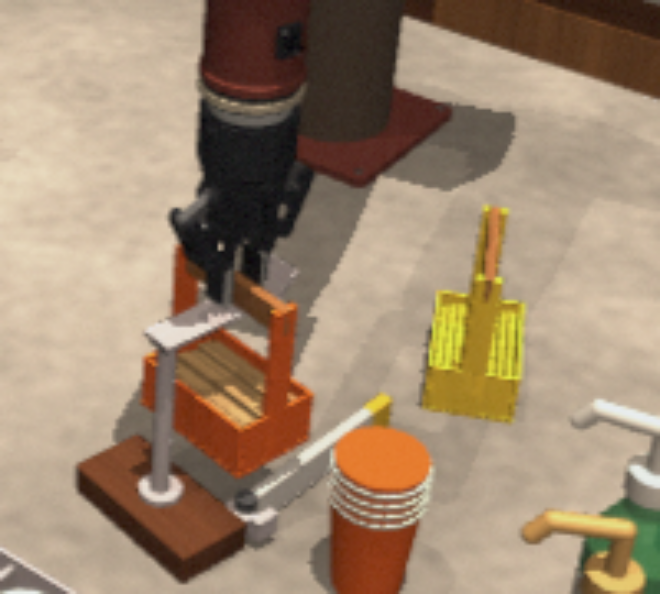

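The caddy is released, hanging level and steady, and the fingers carry no load. I'll rise slowly.

```bash
python3 -m crank '[[0,0,0.005,0,0,0],[0,0,0.008,0,0,0],[0,0,0.01,0,0,0],[0,0,0.015,0,0,0],[0,0,0.02,0,0,0],[0,0,0.03,0,0,0],[0,0,0.03,0,0,0],[0,0,0.03,0,0,0]]'
python3 -m crank '[[-0.02,-0.03,0.01,0,0,0],[-0.02,-0.03,0.01,0,0,0],[-0.02,-0.04,0,0,0,0],[-0.02,-0.04,0,0,0,0],[-0.02,-0.03,0,0,0,0],[0,0,0,0,0,0],[0,0,0,0,0,0],[0,0,0,0,0,0]]'
python3 - <<'E'
from h import *
o=np.array([.655,.239]);y=np.radians(-13);X=np.array([np.cos(y),np.sin(y)]);Y=np.array([-X[1],X[0]]);seat=o-.07*X
for n in('scene','top'):
    p=read_camera(n);save(n+'10.png',p['color']);W=cloud(p);C=p['color'].astype(int)
    save(n+'10c.png',cv2.resize(p['color'][200:350,320:520] if n=='scene' else p['color'][150:300,120:320],(780,585)))
    r=lambda cx,cy,R,a,b:(np.hypot(W[...,0]-cx,W[...,1]-cy)<R)&(W[...,2]>a)&(W[...,2]<b)
    q=W[r(*seat,.08,.2135,.235)]
    if len(q)>5:
        d=q[:,:2]-seat;print(n,'strap in seat x',(d@X).min().round(3),(d@X).max().round(3),'y',(d@Y).min().round(3),(d@Y).max().round(3),'z',np.percentile(q[:,2],95).round(3), 'z vs y slope',np.polyfit(d@Y,q[:,2],1)[0].round(3))
    q=W[(W[...,2]>.033)&(W[...,2]<.046)&(W[...,0]>.42)&(W[...,0]<.60)&(W[...,1]>.28)&(W[...,1]<.35)][:,:2];e,v=np.linalg.eigh(np.cov(q.T));print('leg',np.degrees(np.arctan2(v[1,1],v[0,1])))
    for k in ['black_caddy_handle','milk_jug_mid','cup_stack_mid']:
        for s in spotter.spot_point(k,p)[:1]: print(n,k,round(s['conf'],2),np.round(s['position']))
E
```

```text
time_s: 21.15
tcp_pos: [0.5878, 0.2564, 0.3522]
tcp_rot: [[0.222, 0.975, 0.002], [0.975, -0.222, 0.0], [0.001, 0.001, -1.0]]
contact_force: [1.4, -0.8, 0.7]
finger_gap: 0.0278
time_s: 21.95
tcp_pos: [0.4882, 0.0869, 0.3703]
tcp_rot: [[0.221, 0.975, 0.002], [0.975, -0.221, 0.0], [0.001, 0.001, -1.0]]
contact_force: [-0.3, -0.4, -0.6]
finger_gap: 0.0281
scene strap in seat x -0.01 0.014 y -0.059 0.062 z 0.221 z vs y slope -0.003
leg 173.93745613420148
scene black_caddy_handle 0.84 [240. 209.]
scene milk_jug_mid 0.82 [262. 281.]
scene cup_stack_mid 0.95 [436. 328.]
top strap in seat x -0.011 0.01 y -0.061 0.057 z 0.223 z vs y slope 0.012
leg nan
top black_caddy_handle 0.7 [438. 211.]
top milk_jug_mid 0.75 [345. 176.]
top cup_stack_mid 0.85 [158. 224.]
  avg = a.mean(axis, **keepdims_kw)
  ret = um.true_divide(
<stdin>:10: RuntimeWarning: Degrees of freedom <= 0 for slice
  c *= np.true_divide(1, fact)
  c *= np.true_divide(1, fact)
```

View pics/scene10c.png

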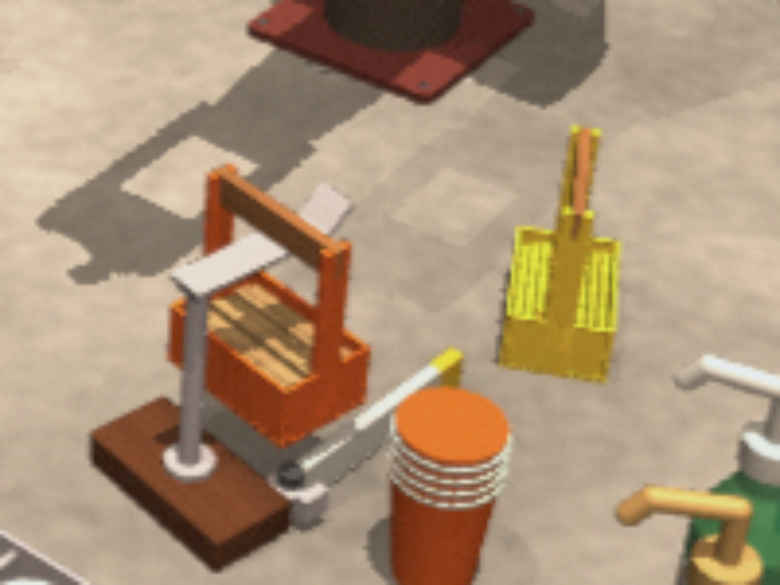

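View pics/top10.png

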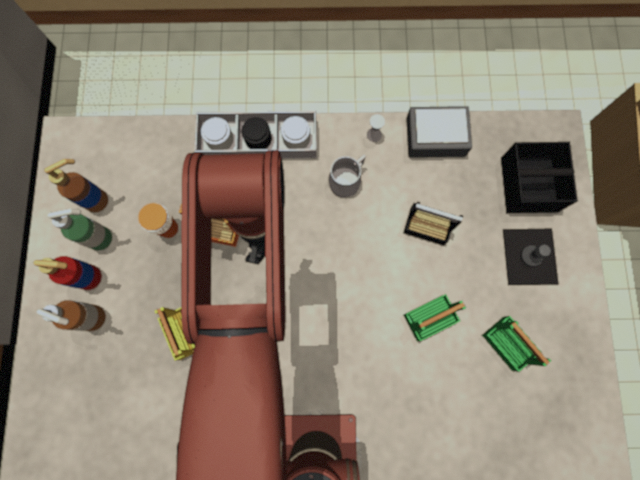

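The caddy hangs centred and level (crop (275,300)), the leg is out at 174°, and the black caddy, jug and cups have not moved. I'm handing in.

```bash
python3 -c "
from rig import manip
print(manip.job_done())"
```

```text
the job is handed in; nothing more can be done
None
```

The prop leg is out at its stop and the orange caddy is hanging on the hook by the middle of its handle. I handed the job in at about 22 s; no verdict came back.

- **Leg:** I pushed it with closed fingers until the force jumped to about 16 N at the predicted stop. In the last scene picture its axis measured 173.9°, against about 174° expected at the stop. The top camera could not confirm this because the arm hid the leg.
- **Caddy:** The strap is within a few mm of the hook seat along and across the bar. It is level to about 0.01 rad, with its top at 0.221–0.223 m. The gripper was open and well clear when I handed in.
- **Bystanders:** The black caddy, milk jug and cups look the same before and after. The detectors' points moved at most 6 pixels between shots, about their usual scatter.
- **Disagreement:** The two cameras differed by about 5 mm on the same objects, so I averaged them. Where the fingers met the leg's stop and the hook bar agreed with those averages to about 2 mm.

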